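Unclamp the inspected glaze sample and pack the sample case

TASK

Swing the sprung arm of the inspection clamp up past its hold-open point so that it stays up by itself, and only then take out the glaze sample bar it was holding. Lay that bar and every other sample bar on the table flat in the open wooden case, then shut the case's lid fully. Swing the empty clamp's arm back down onto its bed too, and leave the other pottery where it stands.

Things in the scene. Friction and masses are not known exactly. Their poses are not given: they have to be found in the camera images.
- clamp (a joint): angle (rad) of the clamp arm: 0 = down on the empty bed, about 0.25 as it rests on the clamped bar, 2.05 = fully up against its stop, leaning backwards. Over-centre spring: below about 1.1 rad it pulls itself down (about 5 N lifts it at the handle when down), above that it swings up to the stop and stays there until it is pushed back (about 6 N at the handle).
- clamp_handle (a point): middle of the handle: a round black bar, 14 mm thick and 66 mm free length, across the free end of the clamp arm (between its two side bars), 155 mm from the hinge axis. It is about 108 mm above the table at first and moves with the arm.
- clamp_hinge (a point): middle of the clamp arm's hinge axis, 70 mm above the table; does not move. The axis runs along y of the clamp; the arm reaches from it towards the robot (-x of the clamp) when down. Fork arm: two side bars 78 mm apart (centres), 10 mm wide and 14 deep, with a rubber foot below a cross-piece 85 mm from the hinge; two hinge cheeks 30 mm long (along x) and 12 wide stand at y = +-52 mm, 85 mm high.
- jig: the clamp's fixed steel bed, 180 (x) x 140 (y) x 25 mm high; origin at the centre of its underside. The hinge is at x = +75 mm. The clamped bar lies across the bed, along y of the clamp, at about x = -16 mm.
- held_mid (a point): the clamped glaze sample bar: celadon-glazed ceramic, 110 x 40 x 22 mm, about 0.2 kg, lying flat on the clamp's bed (25 mm high) under the arm; point at its centre, x along its length, y across its 40 mm width, z up.
- bar1_mid (a point): loose glaze sample bar, same as the clamped one: celadon-glazed ceramic, 110 x 40 x 22 mm, about 0.2 kg, lying flat on the table; point at its centre, x along its length, y across its 40 mm width, z up. May be absent (None).
- bar2_mid (a point): loose glaze sample bar, same as the clamped one: celadon-glazed ceramic, 110 x 40 x 22 mm, about 0.2 kg, lying flat on the table; point at its centre, x along its length, y across its 40 mm width, z up. May be absent (None).
- bar3_mid (a point): loose glaze sample bar, same as the clamped one: celadon-glazed ceramic, 110 x 40 x 22 mm, about 0.2 kg, lying flat on the table; point at its centre, x along its length, y across its 40 mm width, z up. May be absent (None).
- case: fixed open wooden case, 150 (x) x 300 (y) x 50 mm high outside, walls and floor 6 mm, no dividers; origin at the centre of its underside. Its +x side (the hinge side) faces away to the robot's left. Up to four bars fit side by side, long side along x of the case, 70 mm apart.
- case_lid (a joint): angle (rad) of the case's lid: 0 = shut, 1.57 = upright, 2.1 = farthest open. The hinge is stiff: the lid stays where it is left; 2 to 3 N at its free edge moves it.
- lid_hinge (a point): middle of the lid's hinge axis, on top of the +x wall of the case, 50 mm above the table; the lid board's inner face passes through it. The lid is 150 mm from hinge to free edge, 300 wide, 10 thick.
- lid_edge (a point): middle of the lid's free edge (half its thickness); a 50 mm wide, 12 mm long brass lip sticks out there.
- teacup: small celadon cup, 70 mm wide, 50 high; a bystander, to be left where it is. Origin: centre of its underside.
- teabowl: cream bowl, 90 mm wide, 50 high; a bystander, to be left where it is. Origin: centre of its underside.
- budvase: small celadon vase, 74 mm wide, 119 high; a bystander, to be left where it is. Origin: centre of its underside.
- glazejar: glaze jar with cap, 68 mm wide, 85 high; a bystander, to be left where it is. Origin: centre of its underside.
- glazebrush: brush lying on the table; a bystander, to be left where it is.
There are look-alikes about, which are no part of the job. Leave any pink or red look-alike of the part that bears held_mid alone.

How it is judged:
By the outcome, as a careful person would: the job done as asked, in the order asked, and still so for the second after the job is handed in, with the robot touching nothing.
Of bar1, bar2, bar3 only 1 to 3 are there at a start; the rules pass over those that are not, and their reading is None.
At some moment in a run one of bar1, bar2, bar3 may be knocked a few centimetres aside while the robot is not near it.
It also fails if it takes over 210 s, if anything falls off the work surface, if the arm or the gripper's body presses on something with over 40 N, if the wrist force passes 120 N, or if a joint passes its speed limit or range.

ROBOT

A 6-joint arm with a two-finger parallel gripper is mounted at the origin on the work surface. World frame = base frame: x ahead of the robot, y to its left, z up, the work surface at z = 0. Lengths are in mm, angles in degrees, forces in N, time in s.
With the tool pointing down it reaches from about 350 to 875 mm from the base axis. Payload 15.5 kg.
Tool frame: the origin (TCP) lies between the finger pads; the fingertips stand 14 mm ahead of it and the grasp point (between the pads) lies 5 mm behind it; z points along the fingers, y is the line along which they close (so a half turn about z gives the same grasp; the last joint's range is limited). The gripper opens to 85 mm and grips with 20 to 120 N. Pads are 22 mm wide; open, the fingers measure 114 mm over their backs; the gripper's body (76 mm by 85 mm) begins 54 mm behind the grasp point. The pads swing forward as they close: fully open they stand 13 mm farther back than shut.
Start: joints at [-75.143, 28.281, 77.091, -0, 74.628, -5.472], TCP at [217.128, -586.073, 245.277] pointing down, gripper open.
Joint ranges: [-166.48, 166.48], [-47.26, 123.95], [12.59, 153.08], [-70.14, 250.14], [6.76, 159.57], [-176.63, 176.63]. Speed limits (degrees/s): [108.29, 108.29, 147.25, 172.46, 172.46, 172.46].

INTERFACE

Orientations are given as a 3x3 rotation matrix whose columns are the frame's x, y, z axes.
In Python, from plant import r, imaging, job gives the robot as it stands. The module is installed in compiled form; this text tells all that it offers.
- The arm moves only by the shell command python3 -m inch 'ROWS'. ROWS is a JSON object of lists of equal length, an entry for each row: "twist": the turn, a rotation vector about the tool's x, y, z in rad, a list of three; "linear": the shift along the tool's x, y, z in mm, a list of three; "claw": the gripper's target within -1 to 1 (fully open at 1, half-way at 0, shut at -1). A call has 1 to 20 rows; each row shifts and turns the commanded pose from where the row before left it, along the tool's axes as they then stand; what a row does not reach is not made up. A row lasts 1/10 s, in which the tool goes at most 50 mm and 8.59 degrees, less where a joint would pass 70% of its speed; a pose out of reach is approached as far as the arm can. A call is refused whole if a number of a shift passes 50 or a number of a turn 0.15, either way. A call with a gripper value outside its range is refused whole. The fingers move at their own pace and stop on an object; the grip force is fixed at half the most. Time passes only in rows, so rows that do not move let the fingers close. It gives the time, the measured TCP pose, the force, the opening and the grip force at its end, in the units of the state.
- r.get_state(): the state, without advancing time (a new reading comes with each control period).
- imaging.capture(name): name is "scene" or "top"; returns the picture (420x560x3 uint8, red, green, blue); there is no depth.
- imaging.camera_info(name): a dict with "mtx" (3x3 intrinsics, pixels), "R" (3x3) and "t" (3): a world point X has camera coordinates R X + t. Camera axes: x right, y down, z forward; pixel columns grow to the right and rows downward; lengths in mm; the calibration is good to about 2 mm. A picture is of the moment at which its call begins. camera_info takes no time and is no camera call.
- job.finish_job(): hands the job in; it is judged then, once.
The state is a dict: "clock": time; "q": joint angles; "qd": joint speeds; "joint_torque": joint torques, N m; "ee_pos": TCP position; "orientation": TCP orientation; "ft_force": force on the tool from outside, world axes, zero at the start; "moment": the same for the moment, N m; "width": finger opening in mm; "gripper_force": force on a finger pad.
Only numpy, scipy, OpenCV 4.12 (cv2) and the standard library are available. Lean on these libraries where they do the work, as an engineer would, in place of code of your own. Each camera call takes 0.05 s, during which the arm holds its last target. There are 200 camera calls.

## Working session

There is one attempt and no reset: what is moved stays moved. The work goes in short steps, Python scripts to look and compute and a shell command to move; the robot and the scene stay as the last step left them, time stands still between calls to the robot, and variables do not carry over. Pictures are saved under pics/ and viewed, at most 14 in all, crops included, and the job is handed in when it is done.

```bash
mkdir -p pics
python3 - <<'E'
from plant import r, imaging
import cv2, numpy as np
for n in("scene","top"):
    im=imaging.capture(n); np.save(f"pics/{n}0.npy",im); cv2.imwrite(f"pics/{n}0.png",cv2.resize(im[:,:,::-1],None,fx=1.42,fy=1.42,interpolation=cv2.INTER_CUBIC))
    c=imaging.camera_info(n); print(n,np.round(c["mtx"],1).tolist(),np.round(c["R"],4).tolist(),np.round(c["t"],1).tolist(), (-np.array(c["R"]).T@c["t"]).round())
s=r.get_state(); print(s["clock"],s["ee_pos"],np.round(s["orientation"],3).tolist(),s["width"])
E
```

```text
scene [[397.4, 0.0, 285.3], [0.0, 397.4, 209.7], [0.0, 0.0, 1.0]] [[0.2422, 0.9702, -0.0044], [0.7795, -0.1973, -0.5945], [-0.5777, 0.1405, -0.8041]] [-57.9, -411.7, 1376.7] [1130. -219.  862.]
top [[395.9, 0.0, 283.7], [0.0, 395.9, 207.5], [0.0, 0.0, 1.0]] [[0.0273, -0.9996, 0.0099], [-0.9954, -0.0281, -0.0918], [0.0921, -0.0074, -0.9957]] [-93.3, 561.2, 984.1] [ 471.  -70. 1032.]
0.1 [ 217.05990816 -585.80121722  244.77320187] [[0.938, 0.347, -0.0], [0.347, -0.938, 0.001], [0.0, -0.001, -1.0]] 85.60938410637269
```

View pics/scene0.png

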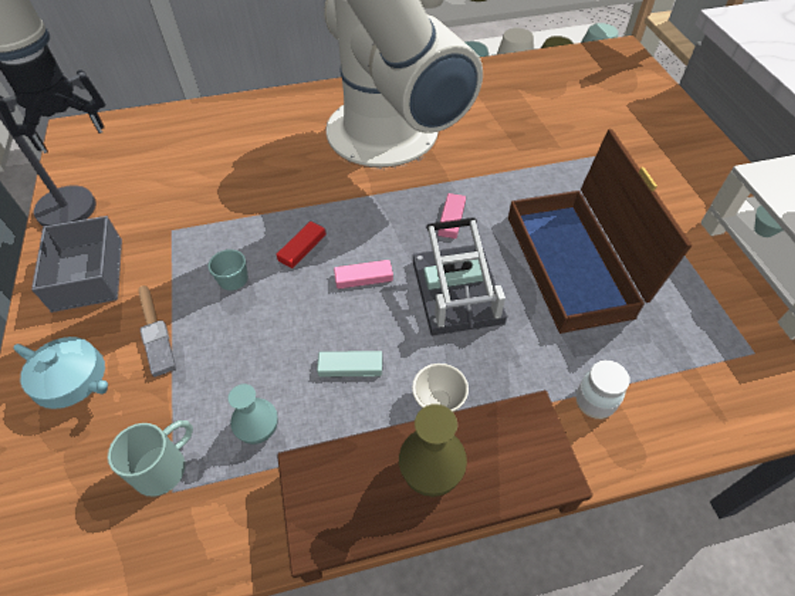

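View pics/top0.png

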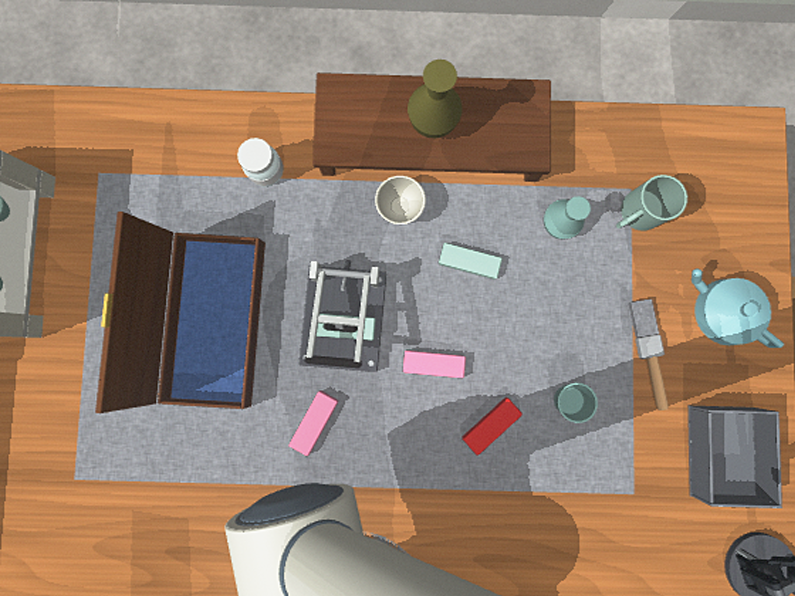

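The scene view shows the clamp at about (460,275) with its handle at (455,223), the case at (580,260), one loose celadon bar at (350,363), and the rest pink or red decoys. In the top view the loose bar is at (470,260), the clamp at (345,315), the case at (212,320) and the lid lip at (106,310). I'll enlarge the clamp in both views.

```bash
cat > h.py <<'E'
import numpy as np, cv2
from plant import r, imaging
C={n:imaging.camera_info(n) for n in("scene","top")}
for c in C.values(): c["R"]=np.array(c["R"]);c["t"]=np.array(c["t"]);c["mtx"]=np.array(c["mtx"])
def ray(n,uv):
    c=C[n]; d=c["R"].T@np.linalg.inv(c["mtx"])@[uv[0],uv[1],1]; return -c["R"].T@c["t"],d/np.linalg.norm(d)
def onz(n,uv,z):
    o,d=ray(n,uv); return o+d*(z-o[2])/d[2]
def tri(a,b):
    (o1,d1),(o2,d2)=ray("scene",a),ray("top",b)
    s,*_=np.linalg.lstsq(np.c_[d1,-d2],o2-o1,rcond=None)
    p,q=o1+s[0]*d1,o2+s[1]*d2; return (p+q)/2,np.linalg.norm(p-q)
def proj(n,X):
    c=C[n]; p=c["mtx"]@(c["R"]@np.array(X,float)+c["t"]); return p[:2]/p[2]
def mask(im):
    h=cv2.cvtColor(im,cv2.COLOR_RGB2HSV); return cv2.inRange(h,(70,20,150),(95,110,255))
def blobs(im,amin=150):
    cs,_=cv2.findContours(mask(im),cv2.RETR_EXTERNAL,cv2.CHAIN_APPROX_NONE)
    return [(cv2.contourArea(c),cv2.minAreaRect(c)) for c in cs if cv2.contourArea(c)>amin]
def bar(n,im,z):
    for a,rc in blobs(im):
        P=np.array([onz(n,p,z) for p in cv2.boxPoints(rc)])
        e1,e2=P[1]-P[0],P[2]-P[1]; L,W=np.linalg.norm(e1),np.linalg.norm(e2); e=e1 if L>W else e2
        print(n,"px",np.round(rc[0]),"ctr",P.mean(0).round(1),"LW",round(max(L,W)),round(min(L,W)),"ang",round(np.degrees(np.arctan2(e[1],e[0]))%180,1))
def crop(im,x,y,w,h,f): return cv2.resize(im[y:y+h,x:x+w,::-1],(int(w*f),int(h*f)),interpolation=cv2.INTER_CUBIC)
E
python3 - <<'E'
from h import *
s=np.load("pics/scene0.npy");t=np.load("pics/top0.npy")
bar("top",t,22); bar("scene",s,22)
a=crop(s,285,145,80,100,5);b=crop(t,205,175,80,100,5)
cv2.imwrite("pics/c1.png",np.hstack([a,b]))
E
```

```text
top px [521. 219.] ctr [ 552.7 -688.6   22. ] LW 162 118 ang 88.3
top px [331. 183.] ctr [ 630.7 -197.3   22. ] LW 109 39 ang 76.5
top px [398. 151.] ctr [ 721.3 -371.4   22. ] LW 91 68 ang 145.6
top px [457. 141.] ctr [ 752.7 -526.6   22. ] LW 138 83 ang 101.6
scene px [106. 314.] ctr [ 705.5 -523.8   22. ] LW 133 87 ang 93.0
scene px [179. 286.] ctr [ 678.5 -363.8   22. ] LW 105 48 ang 33.7
scene px [246. 254.] ctr [ 633.  -196.7   22. ] LW 108 39 ang 75.8
scene px [ 44. 260.] ctr [ 527.8 -673.    22. ] LW 137 114 ang 90.7
```

View pics/c1.png

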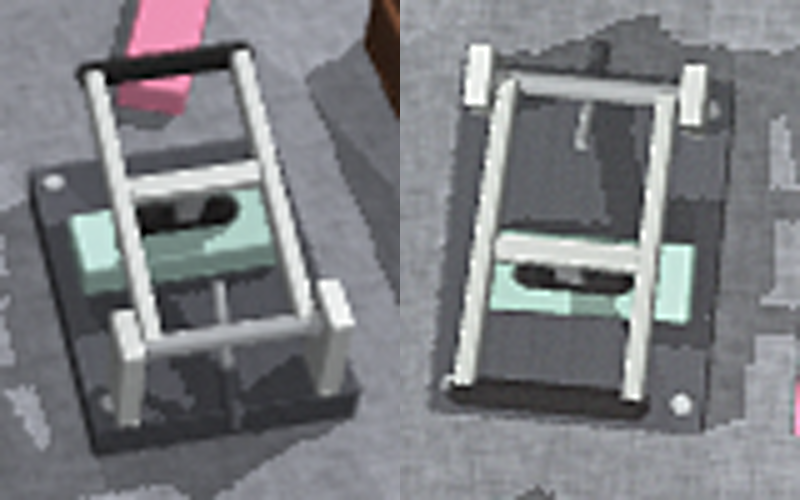

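The crop shows the handle middle at scene crop (167,61) and top crop (546,399). The hinge rod is at (232,334) and (587,91), and the held bar's top-view corners are (500,228), (693,243), (689,322) and (490,306).

Run:
```python
from h import *
S=lambda x,y:(285+x/5,145+y/5)
T=lambda x,y:(205+(x-400)/5,175+y/5)
k=1.42
for n,a,b in [("handle",(167,61),(546,399)),("h-y",(90,74),(640,407)),("h+y",(246,48),(455,391)),("hinge",(232,334),(587,91)),("chk-y",(124,322),(692,82)),("chk+y",(333,292),(480,62))]:
    p,e=tri(S(*a),T(*b)); print(n,p.round(1),round(e,1))
P=np.array([onz("top",T(*q),47) for q in [(500,228),(693,243),(689,322),(490,306)]]); print(P.round(1),P.mean(0))
J=np.array([onz("top",T(*q),25) for q in [(462,95),(733,105),(705,430),(433,402)]]); print("jig",J.round(1),J.mean(0).round(1))
for n,a,b in [("lip",(649,177),(106,310)),("lidfar",(689,245),(120,213)),("lidnear",(612,131),(98,411)),]:
    p,e=tri(np.array(a)/k,np.array(b)/k); print(n,p.round(1),round(e,1))
for q in [(175,234),(264,238),(248,408),(160,403)]: print("case50",onz("top",np.array(q)/k,50).round(1))
for q in [(510,203),(584,192),(640,301),(562,312)]: print("case50s",onz("scene",np.array(q)/k,50).round(1))
print("bowl",onz("top",np.array((400,200))/k,50).round(), "vase",onz("top",np.array((575,210))/k,100).round())
print("bowl s",onz("scene",np.array((440,388))/k,50).round())
```

```text
handle [443.2  36.6 107.3] 4.2
h-y [440.9  -5.8 106.1] 6.7
h+y [445.8  78.8 108.8] 4.5
hinge [592.8  27.2  66.7] 4.8
chk-y [594.1 -27.8  96.9] 0.2
chk+y [601.1  74.4  96.5] 2.2
[[524.7  67.5  47. ]
 [519.9 -28.7  47. ]
 [480.7 -27.9  47. ]
 [485.9  70.9  47. ]] [502.80727596  20.45136391  47.        ]
jig [[593.5  92.8  25. ]
 [592.3 -46.   25. ]
 [426.9 -36.8  25. ]
 [437.2 100.7  25. ]] [512.4  27.7  25. ]
lip [512.8 359.8 206.7] 4.7
lidfar [660.2 355.1 194.5] 2.8
lidnear [365.  368.5 191.4] 5.3
case50 [657.4 327.4  50. ]
case50 [654.8 170.4  50. ]
case50 [358.3 183.1  50. ]
case50 [362.8 334.1  50. ]
case50s [366.  189.2  50. ]
case50s [373.3 349.   50. ]
case50s [656.3 326.5  50. ]
case50s [644.5 182.7  50. ]
bowl [730. -68.  50.] vase [ 709. -365.  100.]
bowl s [735. -66.  50.]
```

Clamp yaw is about -3.5°, hinge about (593,27), handle about (443,37,107), and the case centre is near (509,257) with a yaw of about 88°. First I'll align the gripper's y axis with clamp x.

```bash
cat >> h.py <<'E'
def plan(p,ang,tilt=None):
    "needed twist about tool z and shift in the tool frame (after the turn, tool down with y at ang deg)"
    s=r.get_state(); R=np.array(s["orientation"]); a=np.radians(ang)
    y=np.array([np.cos(a),np.sin(a),0]); z=np.array([0,0,-1.]); G=np.c_[np.cross(y,z),y,z]
    rv=cv2.Rodrigues(R.T@G)[0].ravel(); d=G.T@(np.array(p)-s["ee_pos"])
    print("t",round(s["clock"],2),"pos",np.round(s["ee_pos"],1),"rotvec",rv.round(3),"shift",d.round(1),"w",round(s["width"],1),"F",np.round(s["ft_force"],1),"grip",round(s["gripper_force"]),"q",np.round(s["q"]))
E
python3 -c "
from h import *
plan((443,36.5,180),-3.5)"
```

```text
t 0.1 pos [ 217.1 -585.8  244.8] rotvec [-1.000e-03 -1.000e-03 -1.155e+00] shift [634.9 187.5  64.8] w 85.6 F [ 0.3  0.6 -0.7] grip 0 q [-75.  28.  77.  -0.  75.  -5.]
```

```bash
python3 -m inch '{"twist":[[0,0,-0.144],[0,0,-0.144],[0,0,-0.144],[0,0,-0.144],[0,0,-0.144],[0,0,-0.144],[0,0,-0.144],[0,0,-0.147],[0,0,0],[0,0,0]],"linear":[[0,0,0],[0,0,0],[0,0,0],[0,0,0],[0,0,0],[0,0,0],[0,0,0],[0,0,0],[0,0,0],[0,0,0]],"claw":[1,1,1,1,1,1,1,1,1,1]}'; python3 -c "
from h import *
plan((443,36.5,180),-3.5)"
```

```text
clock: 1.1
ee_pos: [217.1, -586.0, 245.1]
orientation: [[0.066, 0.998, -0.0], [0.998, -0.066, 0.0], [0.0, -0.0, -1.0]]
ft_force: [-0.2, -0.5, 0.3]
width: 85.6
gripper_force: 0.0
t 1.1 pos [ 217.1 -586.   245.1] rotvec [-0.    -0.    -0.005] shift [635.1 187.5  65.1] w 85.6 F [-0.2 -0.5  0.3] grip 0 q [-75.  28.  77.   0.  75. -71.]
```

```bash
python3 -m inch '{"twist":[[0,0,0],[0,0,0],[0,0,0],[0,0,0],[0,0,0],[0,0,0],[0,0,0],[0,0,0],[0,0,0],[0,0,0],[0,0,0],[0,0,0],[0,0,0],[0,0,0],[0,0,0],[0,0,0],[0,0,0],[0,0,0],[0,0,0],[0,0,0]],"linear":[[35.3,10.4,0],[35.3,10.4,0],[35.3,10.4,0],[35.3,10.4,0],[35.3,10.4,0],[35.3,10.4,0],[35.3,10.4,0],[35.3,10.4,0],[35.3,10.4,0],[35.3,10.4,0],[35.3,10.4,0],[35.3,10.4,0],[35.3,10.4,0],[35.3,10.4,10],[35.3,10.4,10],[35.3,10.4,10],[35.3,10.4,10],[35.3,10.4,10],[0,0,10],[0,0,0]],"claw":[1,1,1,1,1,1,1,1,1,1,1,1,1,1,1,1,1,1,1,1]}' >/dev/null
python3 - <<'E'
from h import *
plan((443,36.5,102),-3.5)
s=imaging.capture("scene");t=imaging.capture("top")
cv2.imwrite("pics/c2.png",np.hstack([crop(s,285,105,80,120,5),crop(t,205,175,80,120,5)]))
E
```

```text
t 3.1 pos [442.1  37.3 184.3] rotvec [-0.002  0.    -0.001] shift [-0.7  1.  82.3] w 85.3 F [-0.5 -0.7 -0.6] grip 0 q [ -3.  19. 106.  -0.  55.   1.]
```

View pics/c2.png

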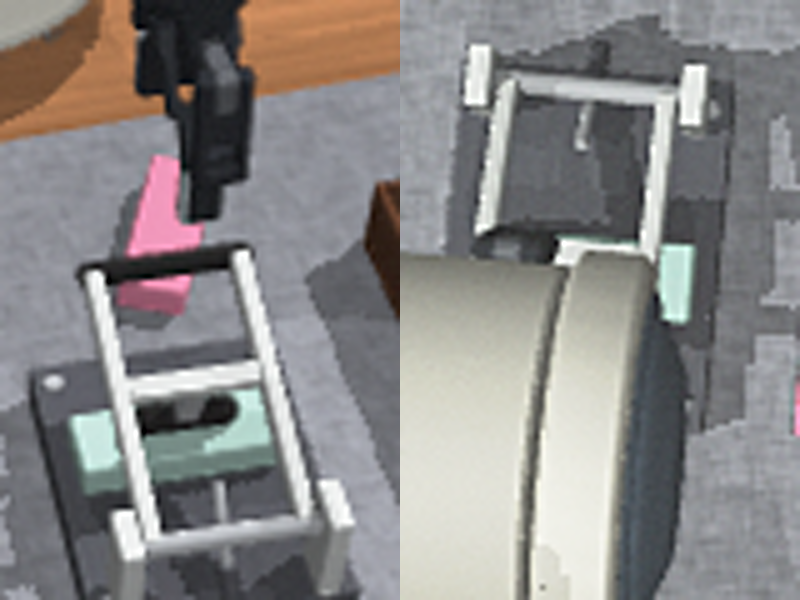

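The fingers are straight above the handle (scene crop 205,215 above 165,262), so I can go down and grip.

```bash
python3 -m inch '{"twist":[[0,0,0],[0,0,0],[0,0,0],[0,0,0],[0,0,0],[0,0,0],[0,0,0],[0,0,0],[0,0,0],[0,0,0],[0,0,0],[0,0,0],[0,0,0],[0,0,0],[0,0,0],[0,0,0],[0,0,0],[0,0,0]],"linear":[[-0.7,1,10],[0,0,14],[0,0,14],[0,0,14],[0,0,14],[0,0,10],[0,0,6],[0,0,0],[0,0,0],[0,0,0],[0,0,0],[0,0,0],[0,0,0],[0,0,0],[0,0,0],[0,0,0],[0,0,0],[0,0,0]],"claw":[1,1,1,1,1,1,1,1,0,-0.3,-0.6,-1,-1,-1,-1,-1,-1,-1]}'
```

```text
clock: 5.0
ee_pos: [444.7, 35.9, 103.6]
orientation: [[0.061, 0.998, 0.002], [0.998, -0.061, -0.0], [0.0, 0.002, -1.0]]
ft_force: [5.5, 0.6, 4.6]
width: 12.1
gripper_force: 58.6
```

```bash
python3 -m inch '{"twist":[[0,0,0],[0,0,0],[0,0,0],[0,0,0],[0,0,0],[0,0,0],[0,0,0]],"linear":[[0,2.3,-7.4],[0,2.3,-7.4],[0,3,-7.1],[0,3,-7.1],[0,3.7,-6.8],[0,3.7,-6.8],[0,0,0]],"claw":[-1,-1,-1,-1,-1,-1,-1]}'
```

```text
clock: 5.7
ee_pos: [461.5, 34.9, 146.3]
orientation: [[0.061, 0.998, -0.001], [0.998, -0.061, -0.0], [-0.0, -0.001, -1.0]]
ft_force: [-0.1, 0.1, -3.6]
width: 11.9
gripper_force: 58.8
```

```bash
python3 -m inch '{"twist":[[0,0,0],[0,0,0],[0,0,0],[0,0,0],[0,0,0],[0,0,0],[0,0,0],[0,0,0],[0,0,0],[0,0,0],[0,0,0],[0,0,0],[0,0,0],[0,0,0],[0,0,0],[0,0,0]],"linear":[[0,8.8,-12.8],[0,10,-11.9],[0,11.1,-10.8],[0,12.1,-9.6],[0,13,-8.4],[0,13.8,-7],[0,14.4,-5.6],[0,14.9,-4.1],[0,15.3,-2.6],[0,15.5,-1.1],[0,15.5,0.5],[0,15.4,2],[0,15.1,3.5],[0,14.7,5],[0,14.1,6.4],[0,0,0]],"claw":[-1,-1,-1,-1,-1,-1,-1,-1,-1,-1,-1,-1,-1,-1,-1,-1]}'
python3 - <<'E'
from h import *
s=imaging.capture("scene");t=imaging.capture("top")
cv2.imwrite("pics/c3.png",np.hstack([crop(s,285,105,100,150,4),crop(t,205,155,100,150,4)]))
E
```

```text
clock: 7.3
ee_pos: [665.9, 22.2, 202.4]
orientation: [[0.061, 0.998, 0.0], [0.998, -0.061, -0.0], [-0.0, 0.0, -1.0]]
ft_force: [5.3, -2.7, -1.2]
width: 12.0
gripper_force: 65.2
```

View pics/c3.png

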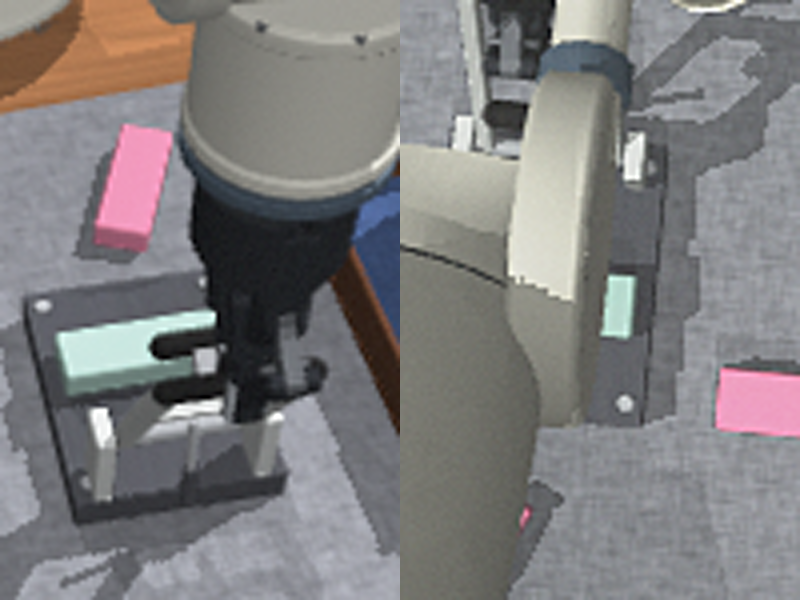

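The arm is up on its stop: the foot points towards the robot and the bar's top is clear at scene crop (130,345). I'll release, rise and move over the loose bar.

```bash
python3 -m inch '{"twist":[[0,0,0],[0,0,0],[0,0,0],[0,0,0],[0,0,0],[0,0,0],[0,0,0],[0,0,0],[0,0,0],[0,0,0.1],[0,0,0.083],[0,0,0],[0,0,0],[0,0,0]],"linear":[[0,0,0],[0,0,0],[0,0,0],[0,0,0],[0,0,-10],[0,0,-20],[0,0,-20],[0,0,-20],[-30,-3,0],[-40,-4,0],[-40,-4,0],[-40,0,0],[-40,0,0],[0,0,0]],"claw":[0,0.4,0.4,0.4,0.4,0.4,1,1,1,1,1,1,1,1]}'
python3 - <<'E'
from h import *
s=imaging.capture("scene");t=imaging.capture("top")
bar("top",t,22);bar("scene",s,22);bar("top",t,47);bar("scene",s,47)
cv2.imwrite("pics/full3.png",np.hstack([crop(s,180,100,200,200,2),crop(t,180,100,200,200,2)]))
plan((632,-197,120),-14)
E
```

```text
clock: 8.8
ee_pos: [623.0, -167.9, 273.2]
orientation: [[0.245, 0.969, 0.0], [0.969, -0.245, -0.001], [-0.001, 0.001, -1.0]]
ft_force: [0.1, 0.9, 0.2]
width: 85.6
gripper_force: 0.0
top px [507. 234.] ctr [ 512.5 -651.    22. ] LW 76 52 ang 100.6
top px [233. 229.] ctr [504.9  49.   22. ] LW 72 39 ang 87.5
top px [344. 187.] ctr [ 622.2 -231.    22. ] LW 38 38 ang 77.4
scene px [179. 287.] ctr [ 678.9 -363.3   22. ] LW 106 50 ang 29.4
scene px [246. 254.] ctr [ 633.  -196.7   22. ] LW 108 39 ang 75.8
scene px [ 30. 266.] ctr [ 537.1 -704.1   22. ] LW 154 73 ang 52.7
scene px [319. 190.] ctr [486.   33.9  22. ] LW 111 42 ang 87.9
top px [507. 234.] ctr [ 511.5 -636.7   47. ] LW 74 51 ang 100.6
top px [233. 229.] ctr [504.  46.  47.] LW 71 38 ang 87.5
top px [344. 187.] ctr [ 618.4 -227.    47. ] LW 37 37 ang 77.4
scene px [179. 287.] ctr [ 692.3 -359.    47. ] LW 103 48 ang 29.4
scene px [246. 254.] ctr [ 647.8 -197.3   47. ] LW 105 38 ang 75.8
scene px [ 30. 266.] ctr [ 554.7 -689.7   47. ] LW 150 70 ang 52.7
scene px [319. 190.] ctr [505.2  26.4  47. ] LW 108 40 ang 87.9
t 8.9 pos [ 623.9 -164.3  273.1] rotvec [ 0.001 -0.    -0.001] shift [-29.8  15.8 153.1] w 85.7 F [-0.1  0.7 -0.3] grip 0 q [-20.  29.  72.   0.  79.  -6.]
```

View pics/full3.png

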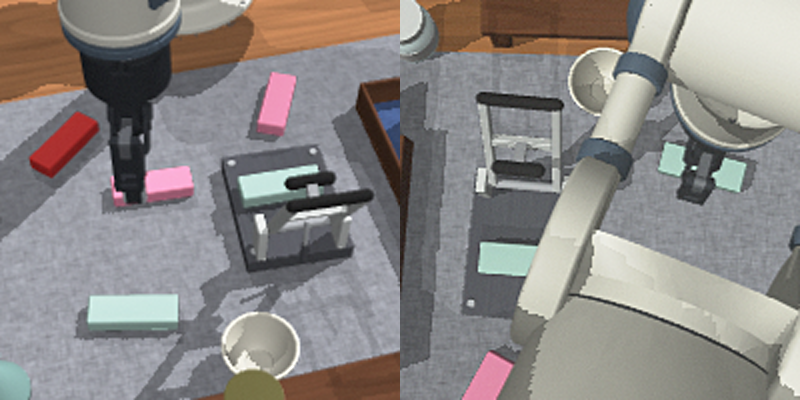

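The clamp stays up with its handle in the background at (525,98), and the loose bar is unmoved at (632,-197). Next I'll grasp the loose bar.

```bash
python3 -m inch '{"twist":[[0,0,0],[0,0,0],[0,0,0],[0,0,0],[0,0,0],[0,0,0],[0,0,0],[0,0,0],[0,0,0],[0,0,0],[0,0,0],[0,0,0],[0,0,0],[0,0,0],[0,0,0],[0,0,0],[0,0,0],[0,0,0],[0,0,0],[0,0,0]],"linear":[[-15,8,10],[-15,8,20],[0,0,35],[0,0,35],[0,0,35],[0,0,35],[0,0,30],[0,0,25],[0,0,15],[0,0,10],[0,0,7],[0,0,0],[0,0,0],[0,0,0],[0,0,0],[0,0,0],[0,0,0],[0,0,0],[0,0,0],[0,0,0]],"claw":[1,1,1,1,1,1,1,1,1,1,1,1,0.5,0,-1,-1,-1,-1,-1,-1]}'
```

```text
clock: 10.9
ee_pos: [632.7, -196.6, 16.3]
orientation: [[0.242, 0.97, 0.001], [0.97, -0.242, -0.0], [-0.0, 0.001, -1.0]]
ft_force: [-0.8, 1.0, 7.9]
width: 39.0
gripper_force: 61.3
```

```bash
python3 -m inch '{"twist":[[0,0,0],[0,0,0],[0,0,0],[0,0,0],[0,0,0],[0,0,0],[0,0,0],[0,0,0],[0,0,-0.07],[0,0,-0.07],[0,0,-0.069],[0,0,0]],"linear":[[0,0,-4],[0,0,-10],[0,0,-20],[0,0,-30],[0,0,-30],[0,0,-30],[0,0,-30],[0,0,-30],[0,0,-30],[0,0,-30],[0,0,-25],[0,0,-15]],"claw":[-1,-1,-1,-1,-1,-1,-1,-1,-1,-1,-1,-1]}'; python3 -m inch '{"twist":[[0,0,0],[0,0,0],[0,0,0],[0,0,0],[0,0,0],[0,0,0],[0,0,0],[0,0,0],[0,0,0],[0,0,0],[0,0,0],[0,0,0],[0,0,0],[0,0,0],[0,0,0],[0,0,0],[0,0,0]],"linear":[[15,-2.3,0],[30,-4.6,0],[30,-4.6,0],[30,-4.6,0],[30,-4.6,0],[30,-4.6,0],[30,-4.6,0],[30,-4.6,0],[30,-4.6,0],[30,-4.6,0],[30,-4.6,0],[30,-4.6,0],[30,-4.6,0],[30,-4.6,0],[30,-4.6,0],[15,-2.3,0],[0,0,0]],"claw":[-1,-1,-1,-1,-1,-1,-1,-1,-1,-1,-1,-1,-1,-1,-1,-1,-1]}'
python3 - <<'E'
from h import *
s=imaging.capture("scene")
t0=np.load("pics/top0.npy");s0=np.load("pics/scene0.npy")
for n,im in(("top",t0),("scene",s0)):
    m=cv2.inRange(cv2.cvtColor(im,cv2.COLOR_RGB2HSV),(105,80,30),(125,255,255))
    c=max(cv2.findContours(m,0,cv2.CHAIN_APPROX_NONE)[0],key=cv2.contourArea)
    P=np.array([onz(n,p,6) for p in cv2.boxPoints(cv2.minAreaRect(c))]); print(n,P.round(),P.mean(0).round())
plan((579,254.5,25),-2)
cv2.imwrite("pics/full4.png",cv2.resize(s[:,:,::-1],None,fx=1.42,fy=1.42))
E
```

```text
clock: 12.1
ee_pos: [632.5, -196.5, 302.5]
orientation: [[0.032, 0.999, 0.003], [0.999, -0.032, -0.001], [-0.001, 0.003, -1.0]]
ft_force: [0.2, 0.2, -2.6]
width: 38.8
gripper_force: 60.6
clock: 13.8
ee_pos: [577.9, 257.6, 298.9]
orientation: [[0.033, 0.999, -0.001], [0.999, -0.033, 0.0], [-0.0, -0.001, -1.0]]
ft_force: [0.5, -0.7, -2.3]
width: 38.6
gripper_force: 60.7
top [[369. 333.   6.]
 [658. 327.   6.]
 [650. 199.   6.]
 [362. 209.   6.]] [510. 267.   6.]
scene [[367. 220.   6.]
 [325. 357.   6.]
 [628. 327.   6.]
 [655. 210.   6.]] [494. 278.   6.]
t 13.85 pos [578.3 256.3 298.9] rotvec [-0.001  0.     0.001] shift [ -1.8   0.8 273.9] w 38.8 F [ 0.4  0.2 -2.7] grip 61 q [19. 26. 72. -0. 82. 20.]
```

View pics/full4.png

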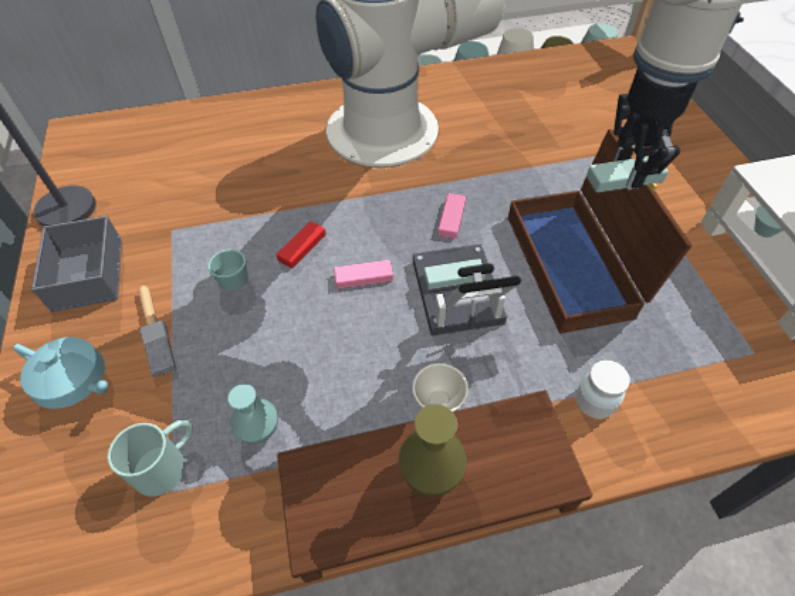

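The bar is held above the case, which is empty with its floor at about (575,255). The clamp stays up at (487,285), and no further celadon bar is on the table. I'll lower the bar into the case.

```bash
python3 -m inch '{"twist":[[0,0,0],[0,0,0],[0,0,0],[0,0,0],[0,0,0],[0,0,0],[0,0,0],[0,0,0],[0,0,0],[0,0,0],[0,0,0],[0,0,0]],"linear":[[0,0,15],[0,0,30],[0,0,35],[0,0,35],[0,0,35],[0,0,35],[0,0,30],[0,0,20],[0,0,15],[0,0,10],[0,0,6],[0,0,0]],"claw":[-1,-1,-1,-1,-1,-1,-1,-1,-1,-1,-1,-1]}';python3 -m inch '{"twist":[[0,0,0],[0,0,0],[0,0,0],[0,0,0]],"linear":[[0,0,3],[0,0,3],[0,0,0],[0,0,0]],"claw":[-1,-1,-1,-1]}'
```

```text
clock: 15.05
ee_pos: [579.1, 255.5, 33.3]
orientation: [[0.035, 0.999, -0.0], [0.999, -0.035, -0.0], [-0.0, -0.0, -1.0]]
ft_force: [0.2, 0.3, -1.4]
width: 38.8
gripper_force: 60.6
clock: 15.45
ee_pos: [579.2, 255.8, 27.6]
orientation: [[0.035, 0.999, 0.0], [0.999, -0.035, 0.0], [0.0, 0.0, -1.0]]
ft_force: [0.3, -0.7, -2.1]
width: 39.0
gripper_force: 60.6
```

```bash
python3 -m inch '{"twist":[[0,0,0],[0,0,0],[0,0,0],[0,0,0],[0,0,0],[0,0,0],[0,0,0],[0,0,0],[0,0,0],[0,0,0],[0,0,0],[0,0,0],[0,0,0],[0,0,0],[0,0,0],[0,0,0],[0,0,0],[0,0,0]],"linear":[[0,0,2.5],[0,0,2],[0,0,0],[0,0,0],[0,0,0],[0,0,0],[0,0,0],[0,0,-5],[0,0,-10],[0,0,-20],[0,0,-30],[0,0,-35],[0,0,-35],[0,0,-35],[0,0,-35],[0,0,-30],[0,0,-15],[0,0,0]],"claw":[-1,-1,-1,0,0.2,0.3,0.3,0.3,0.3,0.3,0.3,1,1,1,1,1,1,1]}'; python3 -c "
from h import *
plan((503.5,27,280),-3.5)
plan((503.5,27,41.5),-3.5)"
```

```text
clock: 17.25
ee_pos: [579.9, 256.0, 276.3]
orientation: [[0.035, 0.999, 0.005], [0.999, -0.035, 0.002], [0.002, 0.005, -1.0]]
ft_force: [0.2, 0.2, -0.4]
width: 85.3
gripper_force: 0.0
t 17.25 pos [579.9 256.  276.3] rotvec [ 0.005 -0.002  0.026] shift [-233.3  -62.3   -3.7] w 85.3 F [ 0.2  0.2 -0.4] grip 0 q [18. 27. 74.  0. 79. 20.]
t 17.25 pos [579.9 256.  276.3] rotvec [ 0.005 -0.002  0.026] shift [-233.3  -62.3  234.8] w 85.3 F [ 0.2  0.2 -0.4] grip 0 q [18. 27. 74.  0. 79. 20.]
```

```bash
python3 -m inch '{"twist":[[0,0,0.017],[0.005,-0.002,0],[0,0,0],[0,0,0],[0,0,0],[0,0,0],[0,0,0],[0,0,0],[0,0,0],[0,0,0],[0,0,0],[0,0,0],[0,0,0],[0,0,0],[0,0,0],[0,0,0]],"linear":[[-15,-4,0],[-30,-8,0],[-30,-8,0],[-30,-8,0],[-30,-8,0],[-30,-8,0],[-30,-8,0],[-25,-6,0],[-13,-3,0],[0,0,20],[0,0,35],[0,0,35],[0,0,35],[0,0,30],[0,0,20],[0,0,0]],"claw":[1,1,1,1,1,1,1,1,1,1,1,1,1,1,1,1]}'; python3 -c "
from h import *
s=imaging.capture('scene');bar('scene',s,47)
cv2.imwrite('pics/c5.png',crop(s,260,110,200,140,4))
plan((504.5,26.5,42),-3)"
```

```text
clock: 18.85
ee_pos: [503.4, 25.9, 96.0]
orientation: [[0.052, 0.999, -0.01], [0.999, -0.052, -0.001], [-0.002, -0.01, -1.0]]
ft_force: [-0.9, 0.7, 0.5]
width: 85.3
gripper_force: 0.0
scene px [105. 315.] ctr [ 721.3 -516.7   47. ] LW 130 93 ang 74.3
scene px [178. 287.] ctr [ 693.3 -360.6   47. ] LW 103 46 ang 30.4
scene px [ 35. 259.] ctr [ 538.4 -679.6   47. ] LW 123 97 ang 12.1
scene px [311. 192.] ctr [504.3   5.   47. ] LW 65 40 ang 87.9
t 18.9 pos [504.2  25.9  97.5] rotvec [-0.008  0.002  0.   ] shift [ 0.6  0.2 55.5] w 85.0 F [0.5 0.1 1.3] grip 0 q [ -4.  31. 103.  -0.  47.  -1.]
```

View pics/c5.png

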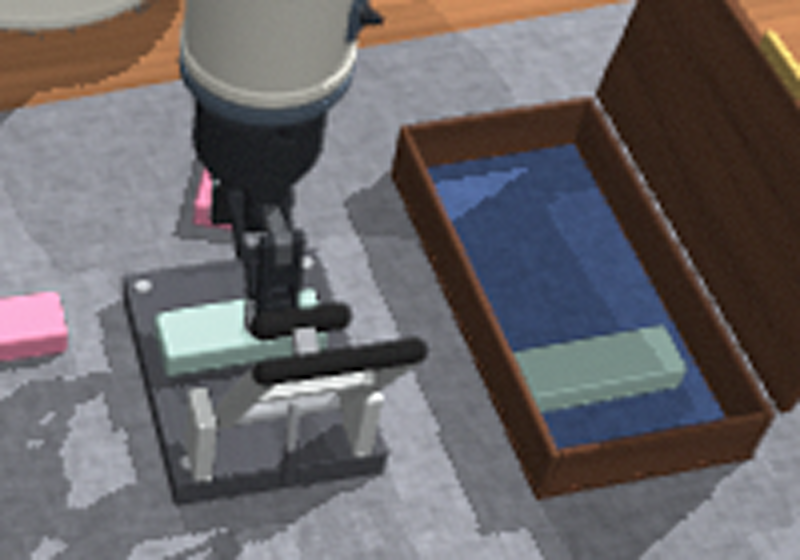

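The first bar lies flat in the case at crop (600,367), clear of the walls, and the gripper is over the clamped bar at (230,330). I'll descend and grip it.

```bash
python3 -m inch '{"twist":[[-0.008,0.002,0],[0,0,0],[0,0,0],[0,0,0],[0,0,0],[0,0,0],[0,0,0],[0,0,0],[0,0,0],[0,0,0],[0,0,0],[0,0,0],[0,0,0],[0,0,0]],"linear":[[0.6,0.2,14],[0,0,15],[0,0,13],[0,0,8],[0,0,5],[0,0,0],[0,0,0],[0,0,0],[0,0,0],[0,0,0],[0,0,0],[0,0,0],[0,0,0],[0,0,0]],"claw":[1,1,1,1,1,1,0.5,0,-1,-1,-1,-1,-1,-1]}'
```

```text
clock: 20.3
ee_pos: [505.8, 26.4, 44.1]
orientation: [[0.052, 0.999, 0.004], [0.999, -0.052, -0.0], [-0.0, 0.004, -1.0]]
ft_force: [-1.9, -0.2, 10.4]
width: 38.9
gripper_force: 60.1
```

```bash
python3 -m inch '{"twist":[[0,0,0],[0,0,0],[0,0,0],[0,0,0],[0,0,0],[0,0,0],[0,0,0],[0,0,-0.017],[0,0,0],[0,0,0],[0,0,0],[0,0,0],[0,0,0],[0,0,0],[0,0,0],[0,0,0],[0,0,0]],"linear":[[0,0,-5],[0,0,-15],[0,0,-30],[0,0,-30],[0,0,-30],[0,0,-25],[0,0,-15],[15,-5,0],[28,-9,0],[28,-9,0],[28,-9,0],[28,-9,0],[28,-9,0],[28,-9,0],[28,-9,0],[19.5,-6.9,0],[0,0,0]],"claw":[-1,-1,-1,-1,-1,-1,-1,-1,-1,-1,-1,-1,-1,-1,-1,-1,-1]}' | tail -2;  python3 -c "
from h import *
plan((439,259,30),-2)"
```

```text
width: 38.6
gripper_force: 61.3
t 22.0 pos [437.7 261.3 193.4] rotvec [ 0.003 -0.     0.002] shift [ -2.3   1.3 163.4] w 38.6 F [-0.1  0.6 -2.7] grip 61 q [24. 23. 97. -0. 60. 26.]
```

```bash
python3 -m inch '{"twist":[[0,0,0],[0,0,0],[0,0,0],[0,0,0],[0,0,0],[0,0,0],[0,0,0],[0,0,0],[0,0,0]],"linear":[[-2,1,15],[0,0,30],[0,0,30],[0,0,30],[0,0,25],[0,0,15],[0,0,10],[0,0,5],[0,0,0]],"claw":[-1,-1,-1,-1,-1,-1,-1,-1,-1]}';  python3 -m inch '{"twist":[[0,0,0],[0,0,0],[0,0,0]],"linear":[[0,0,3],[0,0,0],[0,0,0]],"claw":[-1,-1,-1]}'
```

```text
clock: 22.9
ee_pos: [440.2, 257.2, 33.2]
orientation: [[0.035, 0.999, 0.003], [0.999, -0.035, -0.0], [-0.0, 0.003, -1.0]]
ft_force: [-0.1, 0.0, -1.9]
width: 38.4
gripper_force: 61.3
clock: 23.2
ee_pos: [440.3, 257.5, 30.7]
orientation: [[0.035, 0.999, 0.004], [0.999, -0.035, 0.0], [0.0, 0.004, -1.0]]
ft_force: [-0.9, -0.7, -2.4]
width: 38.4
gripper_force: 61.3
```

```bash
python3 -m inch '{"twist":[[0,0,0],[0,0,0],[0,0,0],[0,0,0],[0,0,0],[0,0,0],[0,0,0],[0,0,0],[0,0,0],[0,0,0],[0,0,0],[0,0,0],[0,0,0],[0,0,0],[0,0,0],[0,0,0],[0,0,0],[0,0,0],[0,0,0.026]],"linear":[[0,0,2.5],[0,0,2],[0,0,0],[0,0,0],[0,0,0],[0,0,0],[0,0,0],[0,0,-5],[0,0,-10],[0,0,-20],[0,0,-30],[0,0,-35],[0,0,-35],[0,0,-35],[0,0,-35],[0,0,-30],[0,0,-20],[0,0,-5],[0,0,0]],"claw":[-1,-1,-1,0,0.2,0.3,0.3,0.3,0.3,0.3,0.3,1,1,1,1,1,1,1,1]}'|tail -2
python3 - <<'E'
from h import *
s=imaging.capture('scene')
cv2.imwrite('pics/c6.png',crop(s,260,110,200,140,4))
plan((666,22.2,202.5),-3.5)
E
```

```text
width: 85.3
gripper_force: 0.0
t 25.15 pos [439.  257.3 285.6] rotvec [ 0.003 -0.    -0.004] shift [-220.8  240.9   83.1] w 85.6 F [0.2 0.3 0.1] grip 0 q [24. 16. 90. -0. 73. 27.]
```

View pics/c6.png

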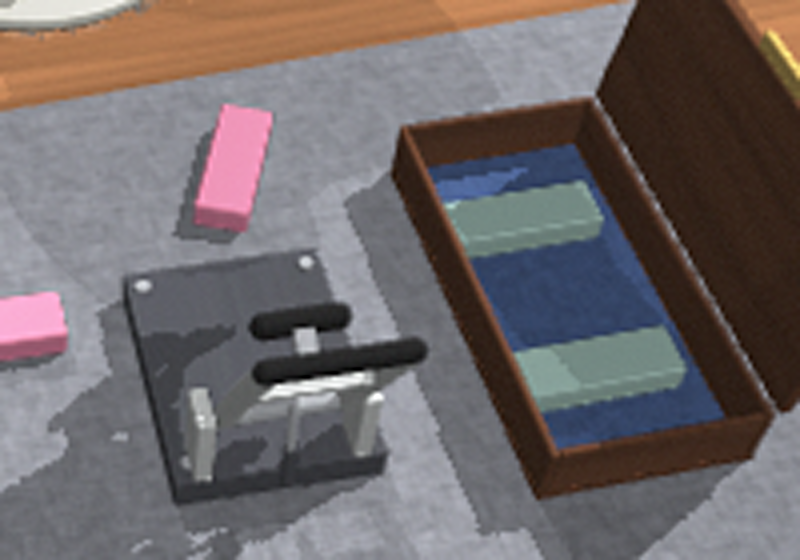

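Both bars lie flat in the case at (530,220) and (600,367), and the clamp is empty. Next I'll bring the clamp arm down.

```bash
python3 -m inch '{"twist":[[0,0,0],[0,0,0],[0,0,0],[0,0,0],[0,0,0],[0,0,0],[0,0,0],[0,0,0],[0,0,0],[0,0,0],[0,0,0],[0,0,0],[0,0,0]],"linear":[[-9,10,0],[-18.4,20.1,0],[-18.4,20.1,0],[-18.4,20.1,0],[-18.4,20.1,0],[-18.4,20.1,0],[-18.4,20.1,0],[-18.4,20.1,0],[-18.4,20.1,0],[-18.4,20.1,0],[-18.4,20.1,0],[-18.4,20.1,0],[-9,10,0]],"claw":[1,1,1,1,1,1,1,1,1,1,1,1,1]}'|tail -2; python3 -m inch '{"twist":[[0,0,0],[0,0,0],[0,0,0],[0,0,0],[0,0,0],[0,0,0],[0,0,0],[0,0,0],[0,0,0],[0,0,0],[0,0,0],[0,0,0],[0,0,0],[0,0,0]],"linear":[[0,0,15],[0,0,25],[0,0,20],[0,0,15],[0,0,8],[0,0,0],[0,0,0],[0,0,0],[0,0,0],[0,0,0],[0,0,0],[0,0,0],[0,0,0],[0,0,0]],"claw":[1,1,1,1,1,1,0.3,-0.3,-0.6,-1,-1,-1,-1,-1]}'
```

```text
width: 85.5
gripper_force: 0.0
clock: 27.85
ee_pos: [666.2, 22.8, 203.9]
orientation: [[0.061, 0.998, 0.002], [0.998, -0.061, -0.0], [-0.0, 0.002, -1.0]]
ft_force: [-7.2, -0.3, 6.5]
width: 11.9
gripper_force: 58.4
```

```bash
python3 -m inch '{"twist":[[0,0,0],[0,0,0],[0,0,0],[0,0,0],[0,0,0],[0,0,0],[0,0,0],[0,0,0],[0,0,0],[0,0,0],[0,0,0],[0,0,0],[0,0,0],[0,0,0]],"linear":[[0,-14.1,-6.4],[0,-14.7,-5],[0,-15.1,-3.5],[0,-15.4,-2],[0,-15.5,-0.5],[0,-15.5,1.1],[0,-15.3,2.6],[0,-14.9,4.1],[0,-14.4,5.6],[0,-13.8,7],[0,-13,8.4],[0,-12.1,9.6],[0,-11.1,10.8],[0,0,0]],"claw":[-1,-1,-1,-1,-1,-1,-1,-1,-1,-1,-1,-1,-1,-1]}'; python3 -m inch '{"twist":[[0,0,0],[0,0,0],[0,0,0],[0,0,0],[0,0,0],[0,0,0],[0,0,0],[0,0,0],[0,0,0]],"linear":[[0,-10,11.9],[0,-8.8,12.8],[0,-7.4,13.6],[0,-6,14.3],[0,-4.6,14.8],[0,-3.1,15.2],[0,-1.5,12],[0,0,0],[0,0,0]],"claw":[-1,-1,-1,-1,-1,-1,-1,-1,-1]}'
```

```text
clock: 29.25
ee_pos: [481.3, 34.2, 170.3]
orientation: [[0.061, 0.998, 0.002], [0.998, -0.061, 0.0], [0.0, 0.002, -1.0]]
ft_force: [1.1, 1.4, -5.9]
width: 12.0
gripper_force: 65.1
clock: 30.15
ee_pos: [440.7, 36.6, 76.5]
orientation: [[0.061, 0.998, 0.001], [0.998, -0.061, -0.0], [0.0, 0.001, -1.0]]
ft_force: [-4.9, 1.5, -5.9]
width: 11.6
gripper_force: 68.5
```

```bash
python3 -m inch '{"twist":[[0,0,0],[0,0,0],[0,0,0],[0,0,0]],"linear":[[0,-0.5,4],[0,0,3],[0,0,0],[0,0,0]],"claw":[-1,-1,-1,-1]}';python3 -m inch '{"twist":[[0,0,0],[0,0,0],[0,0,0],[0,0,0],[0,0,0],[0,0,0],[0,0,0],[0,0,0],[0,0,0],[0,0,0],[0,0,0],[0,0,0]],"linear":[[0,0,0],[0,0,0],[0,0,0],[0,0,0],[0,0,-5],[0,0,-10],[0,0,-25],[0,0,-35],[0,0,-35],[0,0,-35],[0,0,-35],[0,0,-20]],"claw":[0,0.5,1,1,1,1,1,1,1,1,1,1]}'
python3 - <<'E'
from h import *
s=imaging.capture('scene');t=imaging.capture('top')
cv2.imwrite('pics/c7.png',np.hstack([crop(s,285,80,200,180,2),crop(t,50,130,200,180,2)]))
E
```

```text
clock: 30.55
ee_pos: [440.4, 36.6, 69.9]
orientation: [[0.061, 0.998, 0.002], [0.998, -0.061, -0.0], [0.0, 0.002, -1.0]]
ft_force: [-5.4, 2.0, -3.7]
width: 11.9
gripper_force: 68.7
clock: 31.75
ee_pos: [440.6, 36.6, 272.9]
orientation: [[0.061, 0.998, 0.007], [0.998, -0.061, -0.0], [0.0, 0.007, -1.0]]
ft_force: [0.3, -0.8, -1.3]
width: 85.4
gripper_force: 0.0
```

View pics/c7.png

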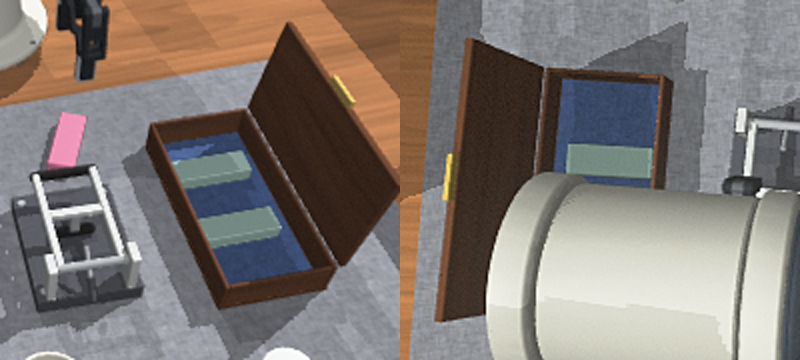

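The clamp arm is down on its empty bed, at left around (80,225), and both bars are flat in the case. The lid lip is at left (343,92). Next I'll go over and behind the lid with the fingers shut.

```bash
python3 -m inch '{"twist":[[0,0,-0.026],[0,0,0],[0,0,0],[0,0,0],[0,0,0],[0,0,0],[0,0,0],[0,0,0],[0,0,0],[0,0,0],[0,0,0],[0,0,0],[0,0,0],[0,0,0],[0,0,0],[0,0,0],[0,0,0],[0,0,0]],"linear":[[0,0,-15],[0,0,-25],[0,0,-25],[0,0,-10],[15,2.5,0],[30,5,0],[30,5,0],[30,5,0],[30,5,0],[30,5,0],[30,5,0],[30,5,0],[30,5,0],[30,5,0],[30,5,0],[30,5,0],[25,4,0],[0,0,0]],"claw":[0,-0.5,-1,-1,-1,-1,-1,-1,-1,-1,-1,-1,-1,-1,-1,-1,-1,-1]}'|tail -3
python3 - <<'E'
from h import *
plan((515,405,194),-2)
s=imaging.capture('scene');t=imaging.capture('top')
cv2.imwrite('pics/c8.png',np.hstack([crop(s,330,60,200,180,2),crop(t,20,110,200,180,2)]))
E
```

```text
ft_force: [-1.3, -0.7, 0.5]
width: 0.1
gripper_force: 0.0
t 33.65 pos [514.1 406.5 342.9] rotvec [0.001 0.    0.002] shift [ -1.5   0.9 148.9] w 0.1 F [-1.3 -0.7  0.5] grip 0 q [33. 27. 64. -0. 89. 35.]
```

View pics/c8.png

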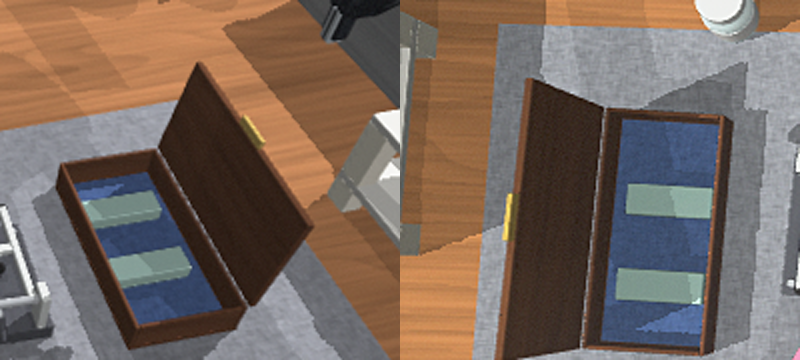

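The gripper is above and behind the lid at (345,20), the lid edge is unchanged, and both bars are inside. I'll descend behind the lid and push.

```bash
python3 -m inch '{"twist":[[0,0,0],[0,0,0],[0,0,0],[0,0,0],[0,0,0],[0,0,0],[0,0,0],[0,0,0]],"linear":[[0,1,15],[0,0,25],[0,0,25],[0,0,25],[0,0,25],[0,0,20],[0,0,13],[0,0,0]],"claw":[-1,-1,-1,-1,-1,-1,-1,-1]}'; python3 -m inch '{"twist":[[0,0,0],[0,0,0],[0,0,0],[0,0,0],[0,0,0],[0,0,0],[0,0,0]],"linear":[[-6,0,0],[-6,0,0],[-6,0,0],[-6,0,0],[-6,0,0],[-6,0,0],[0,0,0]],"claw":[-1,-1,-1,-1,-1,-1,-1]}'
```

```text
clock: 34.55
ee_pos: [515.2, 402.9, 195.0]
orientation: [[0.036, 0.999, 0.001], [0.999, -0.036, -0.002], [-0.002, 0.001, -1.0]]
ft_force: [-0.4, -0.3, -0.3]
width: 0.0
gripper_force: 0.0
clock: 35.25
ee_pos: [514.7, 367.4, 196.8]
orientation: [[0.036, 0.999, 0.003], [0.999, -0.036, -0.0], [-0.0, 0.003, -1.0]]
ft_force: [0.7, 0.4, 0.1]
width: 0.2
gripper_force: 0.0
```

```bash
python3 -m inch '{"twist":[[0,0,0],[0,0,0],[0,0,0],[0,0,0],[0,0,0],[0,0,0]],"linear":[[-8,0,1],[-8,0,1],[-11,0,0.5],[-11,0,0.5],[-13,0,2.5],[-13,0,2.5]],"claw":[-1,-1,-1,-1,-1,-1]}'
python3 - <<'E'
from h import *
s=imaging.capture('scene')
cv2.imwrite('pics/c9.png',crop(s,330,60,200,180,3))
E
```

```text
clock: 35.85
ee_pos: [512.2, 302.9, 188.3]
orientation: [[0.035, 0.999, 0.003], [0.999, -0.035, -0.0], [-0.0, 0.003, -1.0]]
ft_force: [-0.3, 1.8, -0.4]
width: -0.1
gripper_force: 0.9
```

View pics/c9.png

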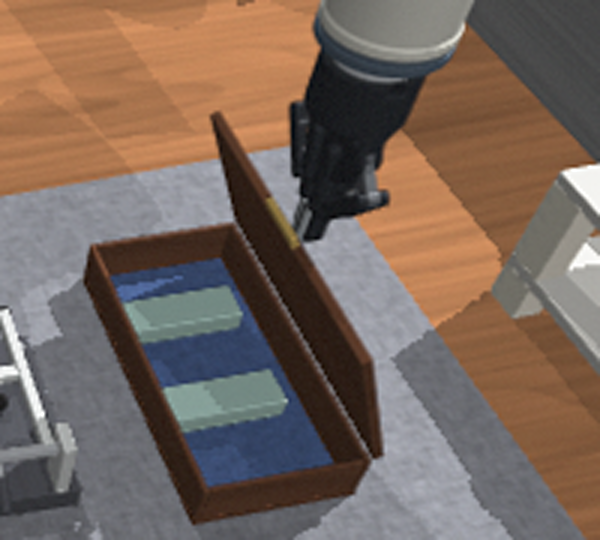

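The lid is being pushed past upright, with the fingers touching its back at (310,235). I'll carry on along the arc.

```bash
python3 -m inch '{"twist":[[0,0,0],[0,0,0],[0,0,0],[0,0,0],[0,0,0],[0,0,0],[0,0,0],[0,0,0],[0,0,0],[0,0,0],[0,0,0]],"linear":[[-12,0,5],[-12,0,5],[-10.7,0,7.5],[-10.7,0,7.5],[-9.3,0,9],[-9.3,0,9],[-7,0,11],[-7,0,11],[-4.7,0,12.2],[-4.7,0,12.2],[0,0,0]],"claw":[-1,-1,-1,-1,-1,-1,-1,-1,-1,-1,-1]}';  python3 -m inch '{"twist":[[0,0,0],[0,0,0],[0,0,0],[0,0,0],[0,0,0]],"linear":[[-2,0,7],[-2,0,7],[-1,0,6],[0,0,3],[0,0,0]],"claw":[-1,-1,-1,-1,-1]}'
```

```text
clock: 37.0
ee_pos: [508.6, 215.9, 97.3]
orientation: [[0.035, 0.999, 0.0], [0.999, -0.035, -0.001], [-0.001, 0.0, -1.0]]
ft_force: [-0.4, 0.1, 0.4]
width: -0.3
gripper_force: 0.0
clock: 37.5
ee_pos: [509.3, 211.8, 75.8]
orientation: [[0.035, 0.999, 0.002], [0.999, -0.035, -0.0], [-0.0, 0.002, -1.0]]
ft_force: [-0.7, 0.3, -0.4]
width: -0.1
gripper_force: 0.0
```

Press gently until contact force shows.

```bash
python3 -m inch '{"twist":[[0,0,0],[0,0,0],[0,0,0]],"linear":[[0,0,1.5],[0,0,1],[0,0,0]],"claw":[-1,-1,-1]}' | grep -E "ee_pos|ft"; python3 -m inch '{"twist":[[0,0,0],[0,0,0],[0,0,0]],"linear":[[0,0,1],[0,0,1],[0,0,0]],"claw":[-1,-1,-1]}'| grep -E "ee_pos|ft"
```

```text
ee_pos: [509.7, 211.9, 74.4]
ft_force: [-2.8, -1.7, 12.7]
ee_pos: [509.8, 211.9, 74.1]
ft_force: [-11.6, -4.0, 48.2]
```

It's shut: the tip is at z = 60 and the force is rising. I'll back off and check.

```bash
python3 -m inch '{"twist":[[0,0,0],[0,0,0],[0,0,0],[0,0,0],[0,0,0],[0,0,0],[0,0,0],[0,0,0],[0,0,0],[0,0,0],[0,0,0],[0,0,0],[0,0,0],[0,0,0],[0,0,0],[0,0,0],[0,0,0],[0,0,0]],"linear":[[0,0,-5],[0,0,-15],[0,0,-30],[0,0,-40],[0,0,-40],[0,0,-40],[0,0,-30],[-20,0,0],[-30,0,0],[-30,0,0],[-30,0,0],[-30,0,0],[-30,0,0],[-30,0,0],[-30,0,0],[-30,0,0],[-15,0,0],[0,0,0]],"claw":[-1,-1,-1,-1,-1,-1,-1,-1,-1,-1,-1,-1,-1,-1,-1,-1,-1,-1]}'| grep -E "ee_pos|ft|clock"
python3 - <<'E'
from h import *
s=imaging.capture('scene');t=imaging.capture('top')
bar("scene",s,22)
cv2.imwrite('pics/c10.png',np.hstack([cv2.resize(s[:,:,::-1],(400,300),interpolation=cv2.INTER_AREA),crop(t,20,100,250,188,1.6)]))
E
```

```text
clock: 39.9
ee_pos: [499.3, -64.3, 271.8]
ft_force: [-0.2, 0.4, 0.2]
scene px [179. 286.] ctr [ 677.3 -363.2   22. ] LW 104 46 ang 37.7
```

View pics/c10.png

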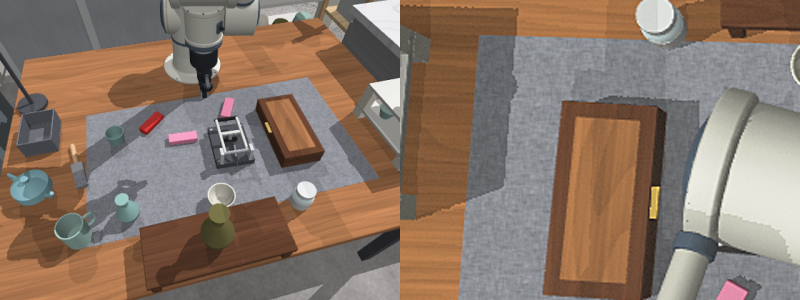

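The lid is shut flat (right, 610,200), the clamp arm is down (230,140), the rest of the pottery hasn't moved, and no loose celadon bar is left. I'll hand in.

```bash
python3 -c "
from plant import job
print(job.finish_job())"
```

```text
the job is handed in; nothing more can be done
None
```

The job is handed in: both celadon bars lie flat in the shut case, the empty clamp's arm is down on its bed, and the pottery and pink or red look-alikes were left where they stood; one thing to note is that the final press on the lid with the fingertips briefly read about 48 N at the wrist.

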